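# Weigh a slit-lamp objective housing on a trip balance

## Task

Weigh the lens housing standing on the left pan of the balance: thread whichever of the two bored weights it takes (the 200 g, the 100 g, or both) over the spigot of the right pan, easing each down by feel until it lies flat, then nudge the poise along its bar until the beam, let go, comes to rest level. The balance rides on knife edges and carries 2 kg at most, so move the poise with light fingertip pushes and never press or drop anything on the balance with more than 20 N. Leave the housing and everything else on the bench alone; a weight you do not need stays lying on the bench.

Things in the scene. Friction and masses are not known exactly. Their poses are not given: they have to be found in the camera images.
- balance: equal-arm trip balance, fixed; grey base 130 (x) x 330 (y) x 50 mm; origin: centre of its underside, on the bench. x points to its back, y to the left (part's) pan, z up; left and right as seen from the robot. The pans, flat discs 110 mm across and 4 mm thick, stay level and only rise and fall; their axes lie at y = +130 (left) and -130 mm (right), their tops 110 mm high at level.
- beam (a joint): tilt of the beam, rad: 0 level, positive = right (weight) pan low, negative = left (part) pan low; stops at -0.1 and +0.1. 0.1 rad moves each pan 13 mm. It tilts in proportion to the difference of the loads, about 0.1 rad for 20 g (more than that and it lies on its stop), and settles in about 2 s.
- poise (a joint): place of the sliding poise on its bar, m from its zero at the left end, up to 0.150 at the right; each mm adds 1 g to the right side (0 to 150 g). It takes about 1.3 N to slide, stays where left, and has hard stops at both ends. With the poise at 0 and empty pans the beam is level.
- poise_knob (a point): centre of the poise's knob, 19 mm across, 18 mm tall; at balance x = -90, y = 75 mm - poise value. Below the knob is its block, 26 (x) x 22 (y) x 22 mm, top 13 mm and bottom 35 mm below this point. Steel, 130 g. The bar it slides on runs along the balance's y from -102 to +102 mm; its top, and those of the flat bars holding its ends, are 22 mm or more below this point at level.
- spigot_top (a point): top centre of the upright steel spigot in the middle of the right pan: 12 mm in diameter, its edge barely broken (0.5 mm bevel), 32 mm tall above the pan's top. It moves up and down with the pan.
- part_pan_top (a point): centre of the top face of the left pan.
- housing_mid (a point): half-way up the lens housing: a stepped grey round body 56 mm tall and 54 mm in diameter with a black ring at its foot, standing on the left pan near its middle. Its weight is unknown: 180 to 383 g.
- w200_mid (a point): centre (half-way up, on the axis) of the larger bored weight, 200 g: plain steel disc 54 mm in diameter and 12 mm thick with a 13 mm through bore; starts lying flat on the bench to the right of the balance.
- w100_mid (a point): centre (half-way up, on the axis) of the smaller bored weight, 100 g: plain steel disc 40 mm in diameter and 12 mm thick with a 13 mm through bore; starts lying flat on the bench to the right of the balance.
- drops_at (a point): foot of a white dropper bottle, 28 mm in diameter and 62 mm tall (leave alone).
- screwdriver_grip (a point): grip of a 150 mm screwdriver lying on the bench (leave alone).
- eyepiece_at (a point): foot of a black eyepiece, 38 mm in diameter and 47 mm tall (leave alone).
- lens_ring_at (a point): underside centre of a thin dark trial-lens ring, 38 mm in diameter with a 30 mm opening, 6 mm thick; not a weight (leave alone).
- penlight_at (a point): middle, on the bench, of a penlight 130 mm long and 13 mm thick (leave alone).
- cream_jar_at (a point): foot of a small white jar, 48 mm in diameter and 45 mm tall (leave alone).
- prism_holder_at (a point): foot of a grey holder 45 x 30 mm with two small prisms in it, 32 mm tall (leave alone).
- pointer_tip (a point): tip of the beam's thin upright pointer, 172 mm above the bench, before an index plate 70 mm wide on the back side of the balance's middle (x = 28 to 38 mm); over the plate's long middle mark when level.
Not all that is in view belongs to the job. Leave any yellow look-alike of the part that bears w200_mid alone.

How it is judged:
By the outcome, as a careful person would: the job done as asked, in the order asked, and still so for the second after the job is handed in, with the robot touching nothing.
It also fails if it takes over 72 s, if anything falls off the work surface, if the arm or the gripper's body presses on something with over 40 N, if the wrist force passes 120 N, or if a joint passes its speed limit or range.

## Robot

A 7-joint arm with a two-finger parallel gripper is mounted at the origin on the work surface. World frame = base frame: x ahead of the robot, y to its left, z up, the work surface at z = 0. Lengths are in m, angles in rad, forces in N, time in s.
With the tool pointing down it reaches from about 0.4 to 0.85 m from the base axis. Payload 10.4 kg.
Tool frame: the origin (TCP) lies midway between the tips of the shut fingers; the grasp point (between the pads) lies 19 mm behind it; z points along the fingers, y is the line along which they close (so a half turn about z gives the same grasp; the last joint's range is limited). The gripper opens to 87 mm and grips with 3 to 60 N. Pads are 19 mm wide; open, the fingers measure 117 mm over their backs; the gripper's body (75 mm by 190 mm) begins 51 mm behind the grasp point.
Start: joints at [-1.142, 0.332, -0.065, 1.46, 0.022, 1.35, -0.088], TCP at [0.273, 0.562, 0.195] pointing down, gripper open.
Joint ranges: [-2.6, 2.6], [-0.5, 2.12], [-1.47, 1.34], [0.16, 2.42], [-1.27, 4.41], [0.06, 2.06], [-2.6, 2.6]. Speed limits (rad/s): [2.22, 2.22, 2.79, 2.79, 3.14, 3.14, 3.14].

## Interface

Orientations are given as a unit quaternion [x, y, z, w].
In Python, from bench import r gives the robot as it stands.
- The arm moves only by the tool arm_command, never from a script. Its argument "moves" is one flat list of numbers, 4 for each row, row after row: the shift along the tool's x, y, z in cm, then the turn about the tool's z in degrees. A call has 1 to 12 rows; each row shifts and turns the commanded pose from where the row before left it, along the tool's axes as they then stand; what a row does not reach is not made up. A row lasts 1/12 s, in which the tool goes at most 41.7 mm and 7.16 degrees, less where a joint would pass 70% of its speed; a pose out of reach is approached as far as the arm can. A call with a gripper value outside its range is refused whole. "fingers" is the opening in per cent of the stroke, from 0 (shut) to 100 (fully open), set as the call begins (left out, the last holds). The fingers move at their own pace and stop on an object; "squeeze" is the grip in N (left out, the last holds). Time passes only in rows, so rows that do not move let the fingers close. It gives the time, the measured TCP pose, the force, the opening and the grip force at its end, in the units of the state.
- r.read_state(): the state, without advancing time (a new reading comes with each control period).
- r.camera(name): name is "scene" or "top" or "wrist"; returns the picture (384x512x3 uint8, red, green, blue); there is no depth.
- r.camera_info(name): a dict with "fx", "fy", "cx", "cy" (pixels), "origin" and "attitude" of the camera in the world. Camera axes: x right, y up, looking along -z (the intrinsics and any distortion apply to the point x, -y, -z); pixel columns grow to the right and rows downward; lengths in m; the calibration is good to about 2 mm. The wrist camera is an equidistant fisheye: a pixel r from the principal point sees the ray r / f radians off the axis. A picture is of the moment at which its call begins: read the wrist's pose just before it. camera_info takes no time and is no camera call; for the wrist camera it gives the pose at the moment of the call.
- r.close_job(): hands the job in; it is judged then, once.
The state is a dict: "time": time; "joint_positions": joint angles; "joint_vel": joint speeds; "joint_torque": joint torques, N m; "ee_pos": TCP position; "eef_rot": TCP orientation; "ft_force": force on the tool from outside, world axes, zero at the start; "torque": the same for the moment, N m; "width": finger opening in m; "grip_force": force on a finger pad.
Only numpy, scipy, OpenCV 4.12 (cv2) and the standard library are available. Lean on these libraries where they do the work, as an engineer would, in place of code of your own. Each camera call takes 0.05 s, during which the arm holds its last target. There are 200 camera calls.

## Working session

There is one attempt and no reset: what is moved stays moved. The work goes in short steps, Python scripts to look and compute and a tool call to move; the robot and the scene stay as the last step left them, time stands still between calls to the robot, and variables do not carry over. Pictures are saved under pics/ and viewed, at most 10 in all, crops included, and the job is handed in when it is done.

Besides the shell and the picture viewer there is one more tool, called after "Emit:" as name(argument=value, ...) on one line, values as JSON. arm_command: Moves the arm, as the interface text tells. Its arguments: {"type":"object","properties":{"moves":{"type":"array"},"fingers":{"type":"number"},"squeeze":{"type":"number"}},"required":["moves"]}

```bash
ls; mkdir -p pics; python3 - <<'E'
from bench import r
import cv2
for n in("scene","top"):
    cv2.imwrite(f"pics/{n}0.png",r.camera(n)[:,:,::-1]); print(r.camera_info(n))
s=r.read_state(); print(s["time"],s["ee_pos"],s["eef_rot"],s["width"])
E
```

```text
pics
{'fx': 368.37275150506775, 'fy': 368.37275150506775, 'cx': 252.5909664436735, 'cy': 195.46270406697403, 'origin': array([ 1.11416043, -0.21562781,  0.89207266]), 'attitude': array([0.25627815, 0.19313159, 0.57051144, 0.75600158])}
{'fx': 398.46611182326427, 'fy': 398.46611182326427, 'cx': 258.74287637985793, 'cy': 191.58933182799743, 'origin': array([ 0.33868045, -0.02798679,  1.48168381]), 'attitude': array([ 0.05550468, -0.05712853, -0.6988425 ,  0.71082679])}
0.1 [0.27272778 0.56195946 0.19425057] [ 2.23969517e-01  9.74595962e-01 -5.96859595e-04 -1.00730156e-04] 0.08736987998309079
```

View pics/scene0.png

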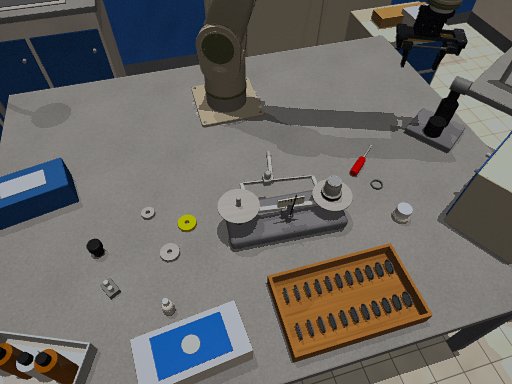

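View pics/top0.png

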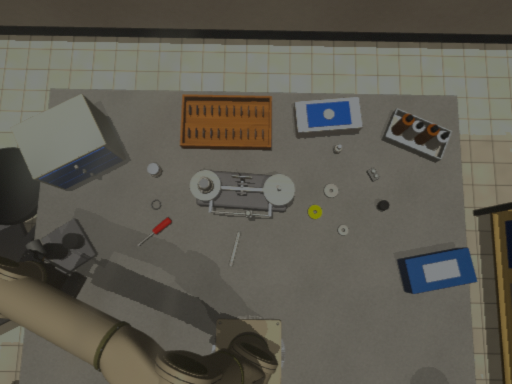

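The scene view shows the 200 g weight at (170,252), the 100 g at (148,213), the yellow decoy at (187,223), the spigot at about (239,200) and the housing at (333,187). In the top view these are at (331,191), (343,230), (315,212), (279,190) and (205,185), with the poise near (251,215).

```bash
cat > h.py <<'E'
import numpy as np,cv2
from scipy.spatial.transform import Rotation as R
def ray(ci,u,v,fish=False):
    x,y=(u-ci["cx"])/ci["fx"],(v-ci["cy"])/ci["fy"]
    if fish:
        t=np.hypot(x,y); k=np.sin(t)/max(t,1e-9); d=np.array([x*k,-y*k,-np.cos(t)])
    else: d=np.array([x,-y,-1.])
    return R.from_quat(ci["attitude"]).apply(d)
def onplane(ci,u,v,z,fish=False):
    d=ray(ci,u,v,fish); o=np.array(ci["origin"]); return o+d*(z-o[2])/d[2]
def proj(ci,p,fish=False):
    c=R.from_quat(ci["attitude"]).inv().apply(np.array(p)-ci["origin"]); x,y,z=c[0],-c[1],-c[2]
    if fish:
        h=np.hypot(x,y); k=np.arctan2(h,z)/max(h,1e-9)
    else: k=1/z
    return np.array([ci["cx"]+ci["fx"]*x*k,ci["cy"]+ci["fy"]*y*k])
E
python3 - <<'E'
from bench import r
from h import *
T=r.camera_info("top");S=r.camera_info("scene")
P=lambda ci,u,v,z:onplane(ci,u,v,z)[:2].round(4)
for n,t,s,z in [("w200",(331,191),(170,252),.012),("w100",(343,230),(148,213),.012),("rpan",(279,190),(239,207),.11),("lpan",(205,186),(332,195),.11),("poise",(251,215),(268,170),.10),("yellow",(315,212),(187,223),.01)]:
    print(n,P(T,*t,z),P(S,*s,z))
for n in("scene","top"):
    im=cv2.imread(f"pics/{n}0.png"); 
    c=im[130:250,200:370] if n=="scene" else im[160:250,180:360]
    cv2.imwrite(f"pics/{n}c.png",cv2.resize(c,None,fx=4.4,fy=4.4,interpolation=cv2.INTER_CUBIC))
a=cv2.imread("pics/scenec.png")
cv2.imwrite("pics/c1.png",a)
print(R.from_quat(r.read_state()["eef_rot"]).as_matrix().round(3), r.camera_info("wrist"))
E
```

```text
w200 [ 0.582  -0.2995] [ 0.5898 -0.2968]
w100 [ 0.4372 -0.3419] [ 0.4448 -0.3399]
rpan [ 0.5661 -0.0999] [ 0.5653 -0.0956]
lpan [0.5758 0.1587] [0.5953 0.1538]
poise [ 0.478  -0.0037] [0.4551 0.0186]
yellow [ 0.5023 -0.2395] [ 0.5088 -0.237 ]
[[-0.9    0.437 -0.   ]
 [ 0.437  0.9   -0.001]
 [-0.    -0.001 -1.   ]] {'fx': 297.3186396354542, 'fy': 297.3186396354542, 'cx': 258.1109535117893, 'cy': 196.0722235948672, 'origin': array([0.20668351, 0.5944217 , 0.3843724 ]), 'attitude': array([-0.11720323, -0.07285104,  0.52537434,  0.83960582])}
```

View pics/c1.png

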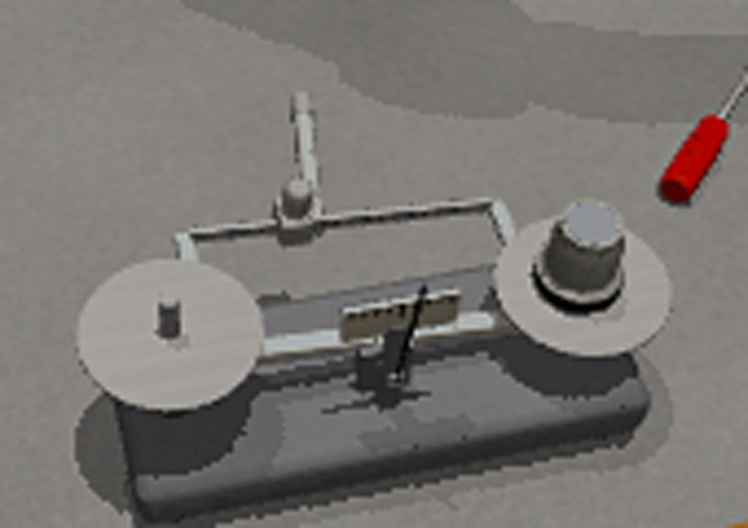

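The poise is at about scene (267,174), roughly 105 mm along its bar. The left pan is down on its stop. I'll fly to the spigot first, to get a reference picture from the wrist camera.

Emit:
arm_command(moves=[-2.8,-2.35,-0.5,0,-2.8,-2.35,-0.5,0,-2.8,-2.35,-0.5,0,-2.8,-2.35,-0.5,0,-2.8,-2.35,-0.5,0,-2.8,-2.35,-0.5,0,-2.8,-2.35,-0.5,0,-2.8,-2.35,-0.5,0,-2.8,-2.35,-0.5,0,-2.8,-2.35,0,0,-2.8,-2.35,0,0,-2.8,-2.35,0,0])

```text
time: 1.1
ee_pos: [0.4523, 0.1601, 0.2399]
eef_rot: [0.224, 0.975, 0.0, -0.0]
ft_force: [0.8, 0.4, 0.2]
width: 0.0869
grip_force: 0.0
```

Emit:
arm_command(moves=[-2.8,-2.35,0,0,-2.8,-2.35,0,0,-2.8,-2.35,0,0,-2.8,-2.35,0,0,-2.8,-2.35,0,0,-2.8,-2.35,0,0,-2.4,-2.0,0,0,-2.4,-2.0,0,0,0,0,0,0,0,0,0,0])

```text
time: 1.93
ee_pos: [0.5672, -0.0972, 0.2393]
eef_rot: [0.226, 0.974, -0.001, -0.0]
ft_force: [0.8, 0.1, 1.0]
width: 0.0871
grip_force: 0.0
```

Emit:
arm_command(moves=[0,0,2.0,0,0,0,2.0,0,0,0,2.0,0,0,0,1.3,0,0,0,0,0,0,0,0,0,0,0,0,0])

```text
time: 2.52
ee_pos: [0.5678, -0.0946, 0.168]
eef_rot: [0.224, 0.975, 0.0, 0.001]
ft_force: [-0.0, -0.3, 0.3]
width: 0.0872
grip_force: 0.0
```

```bash
python3 - <<'E'
from bench import r
from h import *
import pickle
s=r.read_state();ci=r.camera_info("wrist");im=r.camera("wrist")[:,:,::-1]
cv2.imwrite("pics/w1.png",im); pickle.dump((s,ci),open("w1.pkl","wb"))
print(s["ee_pos"],proj(ci,s["ee_pos"],True),proj(ci,[.566,-.098,.155],True))
cv2.imwrite("pics/w1b.png",cv2.resize(im,(768,576),interpolation=cv2.INTER_CUBIC))
E
```

```text
[ 0.56775515 -0.09459337  0.16797739] [257.84300675 223.51221287] [252.5578502  216.93333849]
```

View pics/w1b.png

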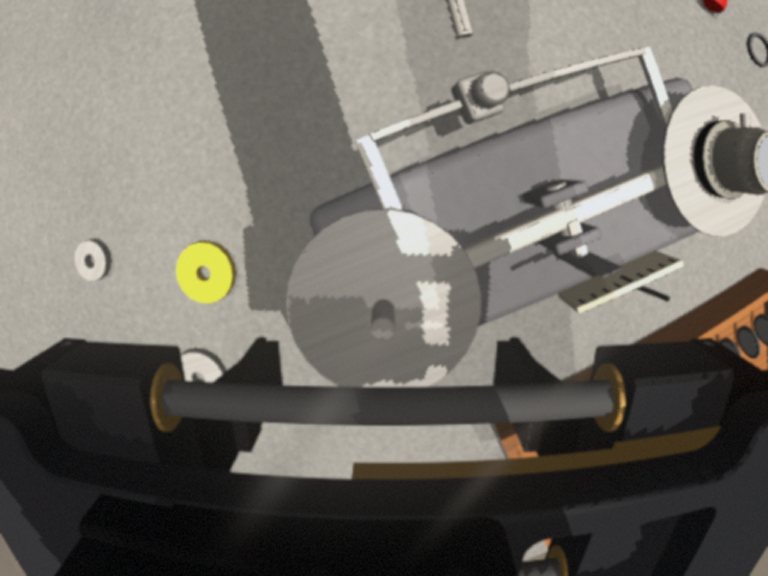

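```bash
python3 - <<'E'
from h import *
import pickle
s,ci=pickle.load(open("w1.pkl","rb")); im=cv2.imread("pics/w1.png")
c=im[185:235,225:290]; c=cv2.normalize(c.astype(float),None,0,255,cv2.NORM_MINMAX)
cv2.imwrite("pics/w1z.png",cv2.resize(c.clip(0,255).astype('uint8'),None,fx=10,fy=10,interpolation=cv2.INTER_CUBIC))
o=np.array(ci["origin"]);print("nadir",proj(ci,o-[0,0,.2],True),o)
print(cv2.cvtColor(im,cv2.COLOR_BGR2GRAY)[194:226,246:268])
E
```

```text
nadir [257.72876076 113.50089857] [ 0.501404   -0.06246113  0.35804341]
[[137 138 137 140 138 139 138 138 138 138 137 137 138 138 138 139 141 141
  142 141 141 142]
 [136 138 138 138 139 138 138 137 139 138 139 138 138 139 139 141 142 142
  141 143 141 141]
 [137 138 138 137 137 137 138 137 139 138 138 140 139 141 142 141 141 142
  141 142 141 140]
 [136 138 137 138 137 136 137 137 138 138 139 140 140 141 140 141 141 140
  139 140 140 139]
 [137 136 137 138 136 137 136 136 134 131 133 134 137 140 141 140 139 139
  139 139 139 139]
 [136 136 138 138 135 130 124 120 116 113 116 120 127 133 136 138 138 138
  138 139 139 140]
 [136 136 138 136 129 117 104  95  91  89  90  95 103 116 128 135 139 139
  139 140 140 142]
 [138 139 136 129 113  99  86  82  81  83  83  83  88  98 112 126 135 139
  140 140 142 142]
 [139 138 133 118  97  85  82  83  82  83  83  82  84  87  96 112 129 139
  140 141 142 143]
 [138 136 125 103  85  83  81  82  83  84  83  84  81  82  86  97 116 133
  141 142 142 142]
 [131 126 112  91  81  81  81  83  83  82  83  82  83  84  83  90 107 127
  137 139 138 140]
 [119
[... 1248 characters left out ...]
5 116 115 115 114 111 110 106
  110 112 111 112]
 [110 112 114 116 117 121 124 122 118 115 116 118 119 119 116 114 111 109
  111 112 111 113]
 [113 116 121 122 124 129 131 129 123 119 121 125 126 127 122 116 110 110
  112 112 113 114]
 [115 118 127 129 132 135 135 134 131 127 129 133 132 133 127 123 116 111
  114 114 114 113]
 [113 117 124 132 135 135 135 136 135 134 135 135 134 133 132 126 119 114
  114 116 114 113]
 [113 115 120 127 131 135 135 135 135 135 134 134 133 133 129 122 116 114
  115 113 114 112]
 [111 110 114 119 125 131 132 130 126 127 129 131 131 127 121 115 113 113
  112 112 112 111]
 [111 110 111 112 117 123 123 121 117 118 123 127 125 122 115 111 111 112
  113 112 112 110]]
```

View pics/w1z.png

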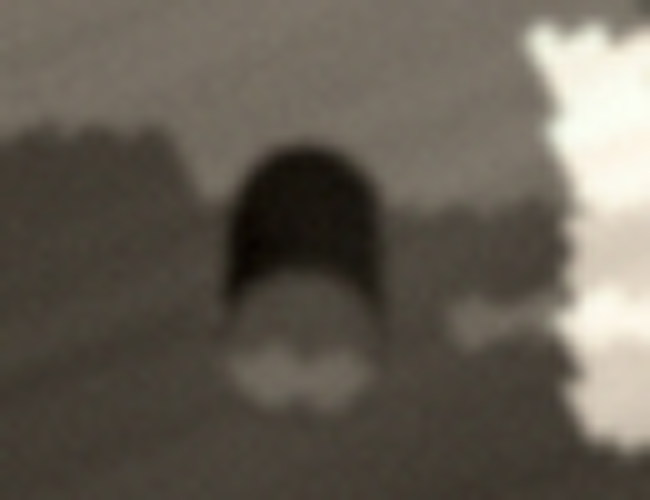

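The spigot's top ellipse is at wrist pixel (254.9, 218.6). Next I go to the 200 g weight.

Emit:
arm_command(moves=[0,0,-1.5,0,-1.75,-2.92,0,0,-1.75,-2.92,0,0,-1.75,-2.92,0,0,-1.75,-2.92,0,0,-1.75,-2.92,1,0,-1.75,-2.92,3.0,0,0,0,3.0,0,0,0,2.5,0,0,0,1.5,0,0,0,0,0,0,0,0,0])

```text
time: 3.57
ee_pos: [0.5854, -0.2957, 0.075]
eef_rot: [0.224, 0.975, 0.0, 0.0]
ft_force: [1.1, -1.2, 0.8]
width: 0.0869
grip_force: 0.0
```

```bash
cat >> h.py <<'E'
def snap(n):
    from bench import r; import pickle
    s=r.read_state();ci=r.camera_info("wrist");im=r.camera("wrist")[:,:,::-1].copy()
    cv2.imwrite(f"pics/{n}.png",im); pickle.dump((s,ci),open(n+".pkl","wb")); return s,ci,im
def totool(s,d): return R.from_quat(s["eef_rot"]).inv().apply(d)
E
python3 - <<'E'
from h import *
import pickle
s1,c1=pickle.load(open("w1.pkl","rb")); sp=onplane(c1,254.9,218.6,.155,True); print("spigot",sp, "knob~",onplane(c1,326,60,.11,True))
s,ci,im=snap("w2"); print(s["ee_pos"],s["eef_rot"],proj(ci,[.586,-.298,.012],True))
cv2.imwrite("pics/w2b.png",cv2.resize(im,(768,576),interpolation=cv2.INTER_CUBIC))
E
```

```text
spigot [ 0.56790099 -0.09703746  0.155     ] knob~ [0.48382722 0.00927632 0.11      ]
[ 0.5853899  -0.29571541  0.07499994] [2.23782473e-01 9.74639114e-01 4.57531209e-05 3.93377538e-06] [255.89433626 199.55086051]
```

View pics/w2b.png

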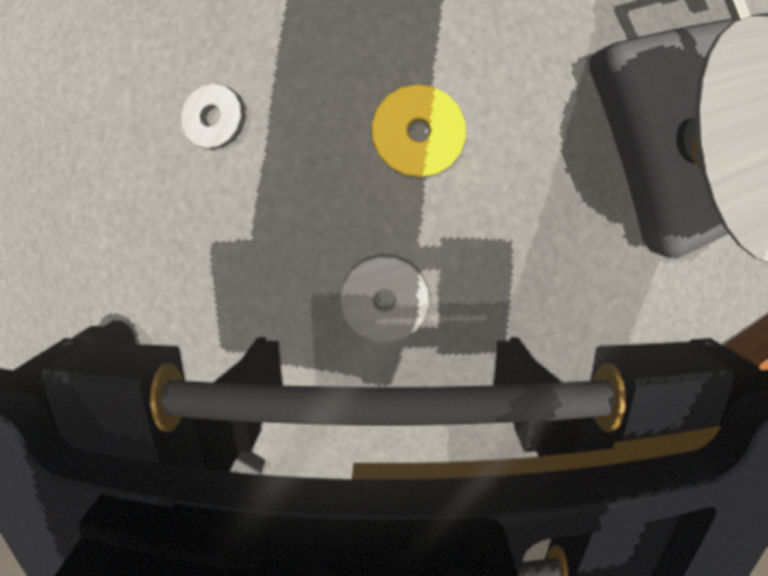

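The weight's bore is at (256.2,199.2), within 2 mm of where I predicted, so I'll descend and grip.

Emit:
arm_command(moves=[-0.12,-0.16,2.0,0,0,0,2.0,0,0,0,1.5,0,0,0,1.0,0,0,0,0.6,0,0,0,0,0,0,0,0,0])

```text
time: 4.2
ee_pos: [0.5861, -0.2981, 0.0045]
eef_rot: [0.224, 0.975, -0.0, 0.001]
ft_force: [0.2, 0.4, 0.9]
width: 0.0873
grip_force: 0.0
```

Emit:
arm_command(moves=[0,0,0,0,0,0,0,0,0,0,0,0,0,0,0,0,0,0,0,0,0,0,0,0,0,0,0,0,0,0,0,0], fingers=40, squeeze=20)

```text
time: 4.87
ee_pos: [0.5854, -0.2979, 0.0034]
eef_rot: [0.224, 0.975, 0.0, -0.0]
ft_force: [0.5, -0.6, 0.5]
width: 0.0415
grip_force: 0.0
```

```bash
python3 - <<'E'
from h import *
s,ci,im=snap("w3"); print(s["ee_pos"],s["width"],s["grip_force"],s["time"])
cv2.imwrite("pics/w3b.png",cv2.resize(im[90:290,130:390],(780,600),interpolation=cv2.INTER_CUBIC))
E
```

```text
[ 0.5854129  -0.29789128  0.00335334] 0.041527764646573866 0.0 4.8667
```

View pics/w3b.png

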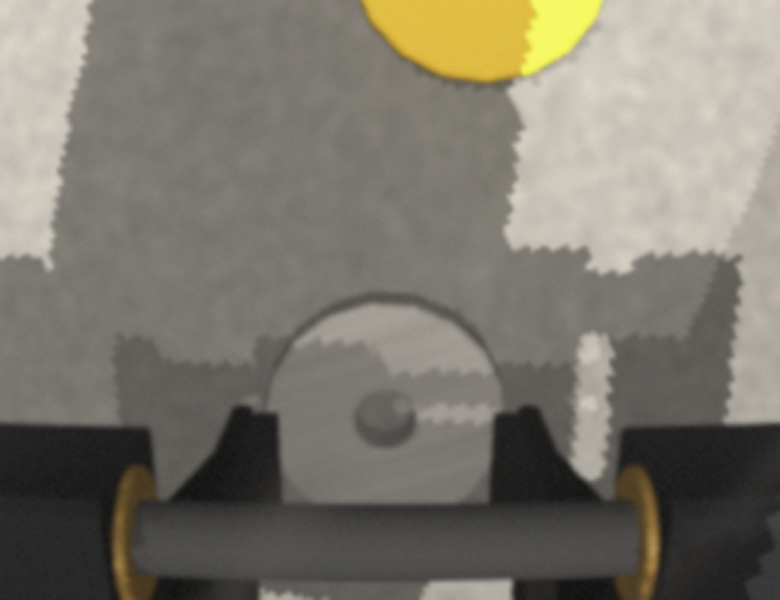

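```bash
python3 - <<'E'
from h import *
import pickle
for n,u,v in(("w2",256.2,199.2),("w3",130+(385.5)/3,90+418/3)):
    s,ci=pickle.load(open(n+".pkl","rb")); p=onplane(ci,u,v,.012,True); print(p,totool(s,p-s["ee_pos"]))
for z in (0,.01,.02,.03):  # finger face points at tool x=+.0095, y=+-.02075
  print(z,[ (proj(ci,s["ee_pos"]+R.from_quat(s["eef_rot"]).apply([.0095,y,-z]),True)-[130,90])*3 for y in(-.027,-.02075,.02075,.027)])
E
```

```text
[ 0.58582668 -0.29761335  0.012     ] [-0.00122175 -0.00152304  0.06299978]
[ 0.58630569 -0.29780321  0.012     ] [-0.00076424  0.00046939 -0.00864669]
0 [array([263.97794381, 361.01813594]), array([291.37844364, 361.09771863]), array([475.29486763, 360.9314909 ]), array([502.70726767, 360.80232371])]
0.01 [array([258.08841215, 375.79508287]), array([286.81080408, 375.92398593]), array([479.80958417, 375.75168042]), array([508.54563306, 375.57140881])]
0.02 [array([251.62298107, 392.08053067]), array([281.79262839, 392.27314191]), array([484.77001982, 392.09463234]), array([514.95543638, 391.84883049])]
0.03 [array([244.49882774, 410.10321237]), array([276.25823937, 410.3784513 ]), array([490.24123305, 410.19371708]), array([522.01897266, 409.86345537])]
```

The image geometry puts the visible fingertips about 3 cm above the TCP, over the disc, and the grip force is zero. I'll open again and feel downward in small steps.

Emit:
arm_command(moves=[0,0,0,0,0,0,0,0,0,0,0,0,0,0,0,0,0,0,0,0,0,0,0,0,0,0,0,0], fingers=85)

```text
time: 5.5
ee_pos: [0.5855, -0.2979, 0.0034]
eef_rot: [0.224, 0.975, 0.0, -0.0]
ft_force: [-0.2, 0.5, 0.1]
width: 0.0723
grip_force: 0.0
```

Emit:
arm_command(moves=[0,0,0.2,0,0,0,0.2,0,0,0,0,0])

```text
time: 5.75
ee_pos: [0.5852, -0.2976, -0.0012]
eef_rot: [0.224, 0.975, 0.0, -0.0]
ft_force: [0.1, 0.1, -0.6]
width: 0.0738
grip_force: 0.0
```

Emit:
arm_command(moves=[0,0,0.2,0,0,0,0.2,0,0,0,0,0])

```text
time: 6.0
ee_pos: [0.5852, -0.2977, -0.0052]
eef_rot: [0.224, 0.975, 0.0, -0.0]
ft_force: [-0.0, -0.1, 1.0]
width: 0.0741
grip_force: 0.0
```

Emit:
arm_command(moves=[0,0,0.2,0,0,0,0.2,0,0,0,0,0])

```text
time: 6.25
ee_pos: [0.5852, -0.2977, -0.0092]
eef_rot: [0.224, 0.975, 0.0, -0.0]
ft_force: [-0.2, 0.1, 0.7]
width: 0.0741
grip_force: 0.0
```

Emit:
arm_command(moves=[0,0,0.2,0,0,0,0.2,0,0,0,0,0])

```text
time: 6.5
ee_pos: [0.5852, -0.2977, -0.0131]
eef_rot: [0.224, 0.975, 0.0, -0.0]
ft_force: [-0.5, -0.8, -0.8]
width: 0.0739
grip_force: 0.0
```

Emit:
arm_command(moves=[0,0,0.1,0,0,0,0.1,0,0,0,0,0])

```text
time: 6.75
ee_pos: [0.5854, -0.2978, -0.0148]
eef_rot: [0.224, 0.975, 0.0, -0.0]
ft_force: [0.3, 0.1, -0.9]
width: 0.0742
grip_force: 0.0
```

Emit:
arm_command(moves=[0,0,0.2,0,0,0,0.2,0,0,0,0,0])

```text
time: 7.0
ee_pos: [0.5852, -0.2977, -0.0191]
eef_rot: [0.224, 0.975, 0.0, -0.0]
ft_force: [-0.3, 0.0, 0.6]
width: 0.0742
grip_force: 0.0
```

Emit:
arm_command(moves=[0,0,0.15,0,0,0,0.15,0,0,0,0,0])

```text
time: 7.25
ee_pos: [0.5853, -0.2977, -0.022]
eef_rot: [0.224, 0.975, 0.0, -0.0]
ft_force: [-1.1, 1.0, -0.4]
width: 0.0742
grip_force: 0.0
```

Emit:
arm_command(moves=[0,0,0.1,0,0,0,0.1,0,0,0,0,0])

```text
time: 7.5
ee_pos: [0.5853, -0.2978, -0.0239]
eef_rot: [0.224, 0.975, 0.0, -0.0]
ft_force: [0.6, -0.0, 0.2]
width: 0.0741
grip_force: 0.0
```

Emit:
arm_command(moves=[0,0,0.1,0,0,0,0,0,0,0,0,0,0,0,0,0,0,0,0,0,0,0,0,0,0,0,0,0], fingers=40, squeeze=20)

```text
time: 8.08
ee_pos: [0.5854, -0.2979, -0.0246]
eef_rot: [0.224, 0.975, 0.0, 0.0]
ft_force: [0.1, -0.0, -0.0]
width: 0.0533
grip_force: 20.0
```

Gripped: 53.3 mm wide at 20 N. I'll lift and turn the wrist so the gripper body clears the index plate.

Emit:
arm_command(moves=[0,0,-0.5,0,0,0,-1,0,0,0,-1.5,-6,0,0,-2,-6,0,0,-2,-6,0,0,-2,-6,0,0,-2,-6,0,0,-2,-6,0,0,-2,-6,0,0,-1.5,-6,0,0,-0.5,-6,0,0,0,-6])

```text
time: 9.08
ee_pos: [0.5855, -0.2988, 0.1467]
eef_rot: [-0.276, 0.961, -0.001, -0.001]
ft_force: [0.1, -0.5, -2.9]
width: 0.0536
grip_force: 20.0
```

```bash
python3 - <<'E'
from h import *
from bench import r
s=r.read_state(); print(s["ee_pos"],s["eef_rot"],s["joint_positions"],s["width"])
print(R.from_quat(s["eef_rot"]).as_matrix().round(3), totool(s,np.array([.602,-.068,s["ee_pos"][2]])-s["ee_pos"]))
E
```

```text
[ 0.585458   -0.29880789  0.1466661 ] [-2.76280401e-01  9.61076539e-01 -7.42765668e-04 -6.88313668e-04] [ 0.23211541  0.43170271  0.22900508  1.44386394 -0.0972735   1.27736167
  2.59960598] 0.05363333421665985
[[-0.847 -0.531 -0.001]
 [-0.531  0.847 -0.002]
 [ 0.002 -0.001 -1.   ]] [-0.13658769  0.18678741 -0.00043241]
```

Emit:
arm_command(moves=[0,0,0,6,-1.67,2.71,0,0,-1.67,2.71,0,0,-1.67,2.71,0,0,-1.67,2.71,0,0,-1.67,2.71,0,0,-1.67,2.71,0,0,-1.67,2.71,0,0,0,0,0,0,0,0,0,0,0,0,0,0])

```text
time: 10.0
ee_pos: [0.6074, -0.0769, 0.1445]
eef_rot: [-0.223, 0.975, 0.001, -0.001]
ft_force: [0.2, -1.1, -2.5]
width: 0.0537
grip_force: 20.0
```

```bash
python3 - <<'E'
from h import *
s,ci,im=snap("w4"); print(s["ee_pos"],s["joint_positions"][6],s["width"]); print(proj(ci,[.568,-.097,.155],True),proj(ci,s["ee_pos"]+[0,0,.0366],True))
cv2.imwrite("pics/w4b.png",cv2.resize(im[110:300,130:390],(800,585),interpolation=cv2.INTER_CUBIC))
E
```

```text
[ 0.60742634 -0.07688926  0.14454755] 2.110097219131307 0.05368820779805887
[257.8409576  162.20113991] [259.69467463 246.8806523 ]
```

View pics/w4b.png

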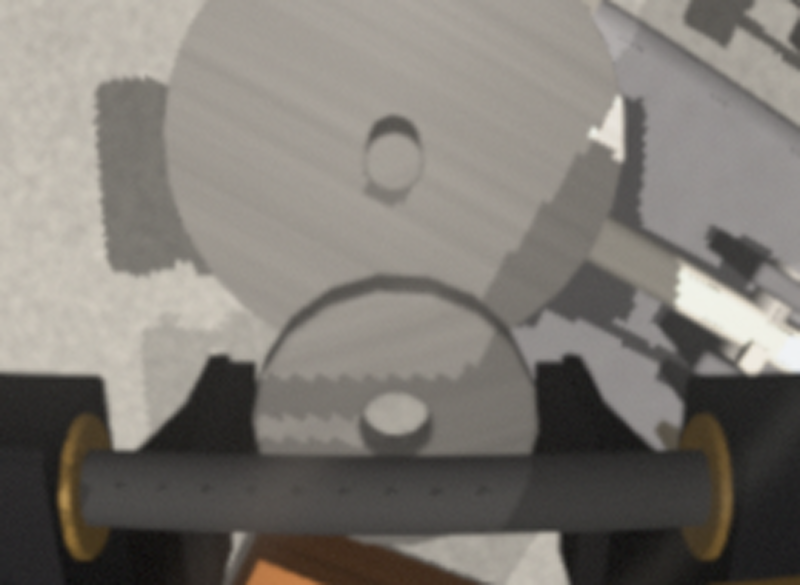

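The spigot top is at about (257.1,162.0) and the bore top at (258.4,247.1). I'll compute the offset from this one view.

```bash
python3 - <<'E'
from h import *
import pickle
s,ci=pickle.load(open("w4.pkl","rb")); z=s["ee_pos"][2]
a=onplane(ci,257.06,162.0,.155,True); b=onplane(ci,258.36,247.1,z+.0366,True)
print(a,b,totool(s,a-b),totool(s,b-s["ee_pos"]), a-b)
e=R.from_quat(s["eef_rot"]).as_matrix(); print(e.round(4))
E
```

```text
[ 0.56809438 -0.09748447  0.155     ] [ 0.60788102 -0.07751486  0.18114755] [ 0.04445318 -0.00076194  0.02624482] [-5.63489315e-05 -6.77925859e-04 -3.66018488e-02] [-0.03978664 -0.01996961 -0.02614755]
[[-0.9007 -0.4344 -0.003 ]
 [-0.4344  0.9007  0.0011]
 [ 0.0022  0.0023 -1.    ]]
```

Emit:
arm_command(moves=[1.11,-0.02,0,0,1.11,-0.02,0,0,1.11,-0.02,0,0,1.11,-0.01,0,0,0,0,0.5,0,0,0,0.4,0,0,0,0,0,0,0,0,0,0,0,0,0])

```text
time: 10.8
ee_pos: [0.5681, -0.0956, 0.1349]
eef_rot: [-0.223, 0.975, 0.001, -0.001]
ft_force: [0.6, 1.1, -1.2]
width: 0.0535
grip_force: 20.0
```

Emit:
arm_command(moves=[0.05,-0.05,0,0,0,0,0,0,0,0,0,0])

```text
time: 11.05
ee_pos: [0.5677, -0.0967, 0.135]
eef_rot: [-0.223, 0.975, 0.001, -0.001]
ft_force: [0.2, 0.3, -2.6]
width: 0.0534
grip_force: 20.0
```

```bash
python3 - <<'E'
from h import *
s,ci,im=snap("w5"); z=s["ee_pos"][2];print(s["ee_pos"],s["eef_rot"],s["ft_force"])
a=np.array([.56809,-.09748,.155]);print(totool(s,np.array([.5676,-.0969,z])-s["ee_pos"]))
cv2.imwrite("pics/w5b.png",cv2.resize(im[170:270,190:330],(800,571),interpolation=cv2.INTER_CUBIC))
g=cv2.cvtColor(im,cv2.COLOR_BGR2GRAY); print(g[228:262,240:276])
E
```

```text
[ 0.5677169  -0.09665105  0.13504778] [-0.22308475  0.97479722  0.00127039 -0.00140156] [ 0.23714241  0.28653597 -2.64365977]
[ 2.13538817e-04 -1.73328304e-04 -7.52272882e-08]
[[146 144 145 ... 143 143 143]
 [145 146 145 ... 143 143 143]
 [144 143 143 ... 143 142 142]
 ...
 [ 60  60  59 ...  52  55  51]
 [ 61  60  60 ...  54  52  53]
 [ 62  62  60 ...  56  56  56]]
```

Emit:
arm_command(moves=[0.02,-0.02,0.1,0,0,0,0.1,0,0,0,0.1,0,0,0,0.1,0,0,0,0,0])

```text
time: 11.52
ee_pos: [0.5673, -0.0969, 0.1307]
eef_rot: [-0.223, 0.975, 0.001, -0.002]
ft_force: [-0.3, 0.3, -1.2]
width: 0.0536
grip_force: 20.0
```

Emit:
arm_command(moves=[0,0,0.1,0,0,0,0.1,0,0,0,0,0])

```text
time: 11.77
ee_pos: [0.5673, -0.0969, 0.1288]
eef_rot: [-0.223, 0.975, 0.001, -0.002]
ft_force: [-0.5, -0.6, -2.5]
width: 0.0538
grip_force: 20.0
```

Emit:
arm_command(moves=[0,0,0.1,0,0,0,0.1,0,0,0,0,0])

```text
time: 12.02
ee_pos: [0.5673, -0.0969, 0.1268]
eef_rot: [-0.223, 0.975, 0.001, -0.002]
ft_force: [-0.1, -0.5, -2.4]
width: 0.0537
grip_force: 20.0
```

Emit:
arm_command(moves=[0,0,0.1,0,0,0,0.1,0,0,0,0.1,0,0,0,0,0])

```text
time: 12.35
ee_pos: [0.5673, -0.0969, 0.1237]
eef_rot: [-0.223, 0.975, 0.001, -0.002]
ft_force: [0.1, 0.1, -1.5]
width: 0.0539
grip_force: 20.0
```

```bash
python3 - <<'E'
from h import *
s,ci,im=snap("w6"); print(s["ee_pos"],s["ft_force"])
cv2.imwrite("pics/w6b.png",cv2.resize(im[130:270,170:350],(770,599),interpolation=cv2.INTER_CUBIC))
E
```

```text
[ 0.56730925 -0.09688037  0.12372667] [ 0.08640648  0.08724666 -1.49345717]
```

View pics/w6b.png

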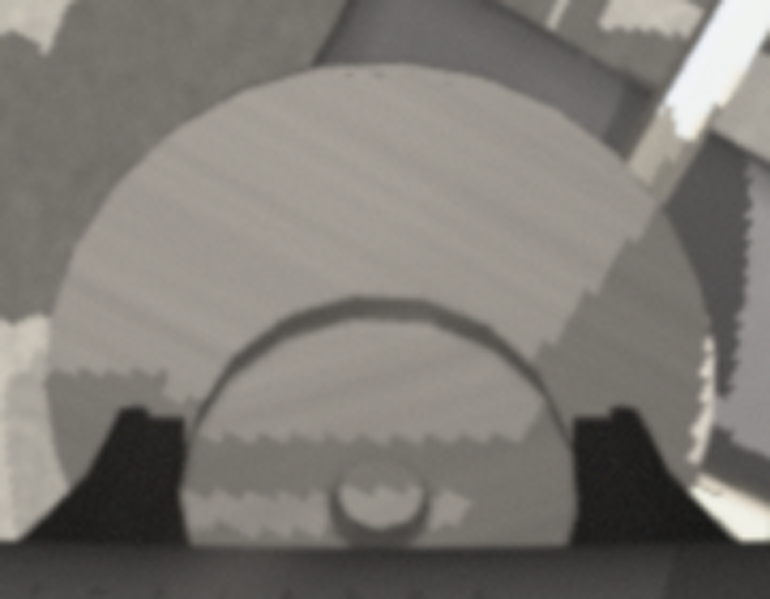

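The spigot top is showing inside the bore and there is no contact force, so it looks threaded. I'll lower it further.

Emit:
arm_command(moves=[0,0,0.2,0,0,0,0.2,0,0,0,0.2,0,0,0,0,0])

```text
time: 12.73
ee_pos: [0.5671, -0.0968, 0.1174]
eef_rot: [-0.223, 0.975, 0.001, -0.002]
ft_force: [-0.1, 0.5, -2.7]
width: 0.0537
grip_force: 20.0
```

Emit:
arm_command(moves=[0,0,0.3,0,0,0,0.3,0,0,0,0.3,0,0,0,0.3,0,0,0,0,0,0,0,0,0])

```text
time: 13.23
ee_pos: [0.5672, -0.0968, 0.1057]
eef_rot: [-0.223, 0.975, 0.001, -0.002]
ft_force: [-0.3, 0.2, -1.3]
width: 0.0538
grip_force: 20.0
```

```bash
python3 - <<'E'
from h import *
s,ci,im=snap("w7"); print(s["ee_pos"],s["ft_force"])
cv2.imwrite("pics/w7b.png",cv2.resize(im[130:270,170:350],(770,599),interpolation=cv2.INTER_CUBIC))
E
```

```text
[ 0.56720801 -0.09684757  0.10573188] [-0.34269596  0.22913562 -1.27596431]
```

View pics/w7b.png

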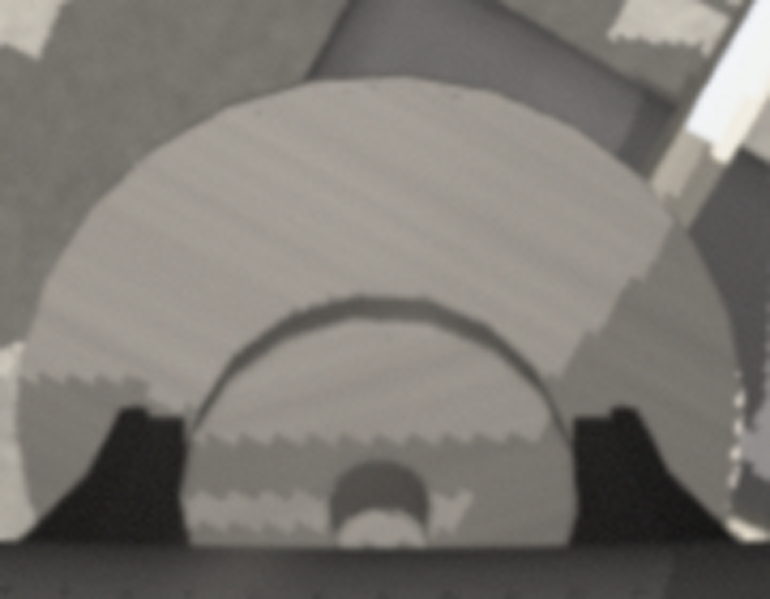

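The spigot now stands well above the bore, so the weight is fully threaded. I'll ease it down onto the pan.

Emit:
arm_command(moves=[0,0,0.15,0,0,0,0.15,0,0,0,0.15,0,0,0,0.1,0,0,0,0,0,0,0,0,0])

```text
time: 13.78
ee_pos: [0.5673, -0.0968, 0.1004]
eef_rot: [-0.223, 0.975, 0.001, -0.001]
ft_force: [-0.7, -0.0, -1.1]
width: 0.0538
grip_force: 20.0
```

Emit:
arm_command(moves=[0,0,0.1,0,0,0,0.1,0,0,0,0.05,0,0,0,0,0,0,0,0,0])

```text
time: 14.2
ee_pos: [0.5675, -0.0968, 0.0982]
eef_rot: [-0.223, 0.975, 0.001, -0.001]
ft_force: [-0.3, -0.2, -0.1]
width: 0.054
grip_force: 20.0
```

Emit:
arm_command(moves=[0,0,0.1,0,0,0,0.1,0,0,0,0,0,0,0,0,0])

```text
time: 14.53
ee_pos: [0.5675, -0.0968, 0.096]
eef_rot: [-0.223, 0.975, 0.001, -0.001]
ft_force: [0.4, 0.1, -0.3]
width: 0.0535
grip_force: 20.0
```

Contact felt: the carried load has gone. Releasing.

Emit:
arm_command(moves=[0,0,0,0,0,0,0,0,0,0,0,0,0,0,0,0,0,0,0,0], fingers=85)

```text
time: 14.95
ee_pos: [0.5673, -0.0968, 0.096]
eef_rot: [-0.223, 0.975, 0.001, -0.001]
ft_force: [1.2, 0.2, -0.3]
width: 0.0722
grip_force: 0.0
```

Emit:
arm_command(moves=[0,0,-0.5,0,0,0,-1.5,0,0,0,-2.5,0,0,0,-3,0,0,0,-3,0,0,0,-2,0,0,0,-1,0,0,0,0,0,0,0,0,0])

```text
time: 15.7
ee_pos: [0.5676, -0.0971, 0.2304]
eef_rot: [-0.223, 0.975, 0.001, -0.002]
ft_force: [0.4, -0.4, -0.5]
width: 0.0743
grip_force: 0.0
```

```bash
cat >> h.py <<'E'
def match(im,ref,box,m=14,up=4):
    x0,y0,x1,y1=box; f=lambda a:cv2.resize(cv2.cvtColor(a,cv2.COLOR_BGR2GRAY),None,fx=up,fy=up,interpolation=cv2.INTER_CUBIC)
    t=f(ref[y0:y1,x0:x1]); w=f(im[y0-m:y1+m,x0-m:x1+m]); q=cv2.matchTemplate(w,t,cv2.TM_CCOEFF_NORMED)
    _,v,_,l=cv2.minMaxLoc(q); return l[0]/up-m,l[1]/up-m,round(v,3)
def scene(n):
    from bench import r
    im=r.camera("scene")[:,:,::-1].copy(); cv2.imwrite(f"pics/{n}.png",im); return im
E
python3 - <<'E'
from h import *
from bench import r
im=scene("s1"); ref=cv2.imread("pics/scene0.png"); print(r.read_state()["time"])
print("housing",match(im,ref,(318,174,348,200)),"poise",match(im,ref,(260,168,276,186),m=8),"wt",match(im,ref,(160,245,180,260)))
S=r.camera_info("scene")
for z in(.097,.11,.123): print(z,proj(S,[.5755,.16,z+.03]),proj(S,[.568,-.097,.252-z]))
s,ci,w=snap("w8")
E
```

```text
15.75
housing (0.25, -0.5, 0.976) poise (0.0, 0.0, 0.949) wt (3.5, -8.25, 0.285)
0.097 [332.26832422 184.97654968] [238.19974619 197.51675004]
0.11 [333.11407239 181.87919899] [238.35662559 200.60867674]
0.123 [333.97792484 178.7155457 ] [238.51007746 203.63305032]
```

```bash
python3 - <<'E'
from h import *
from bench import r
import pickle
s1,c1=pickle.load(open("w1.pkl","rb"))
S=r.camera_info("scene");T=r.camera_info("top")
lp=onplane(c1,475.5,106.5,.097,True); print("lpan",lp)
def tri(rays):
    A=sum(np.eye(3)-np.outer(d,d) for o,d in rays); b=sum((np.eye(3)-np.outer(d,d))@o for o,d in rays); return np.linalg.solve(A,b)
n=lambda ci,u,v,f=False:(np.array(ci["origin"]),(lambda d:d/np.linalg.norm(d))(ray(ci,u,v,f)))
R3=[n(c1,490/1.5,88/1.5,True),n(S,267.4,172.6),n(T,251,215)]
k1=tri(R3[:2]);print("knob",k1,tri(R3))
rp=np.array([.568,-.0972]);d=lp[:2]-rp; print(np.linalg.norm(d)); ey=d/np.linalg.norm(d); ex=np.array([ey[1],-ey[0]]); o=rp+ey*.13
print("o",o,"yaw",np.degrees(np.arctan2(ex[1],ex[0])),"knob in bal",ex@(k1[:2]-o),ey@(k1[:2]-o))
for p in(0,.1,.105,.15): print(p,o-ex*.09+ey*(.075-p))
E
```

```text
lpan [0.58026996 0.15401601 0.097     ]
knob [0.48404163 0.00656434 0.12429549] [0.48065969 0.00332779 0.12229868]
0.2515154770732159
o [0.57434194 0.03264521] yaw -2.7962342949750125 knob in bal -0.08892046119953523 -0.03045504662388139
0 [0.4881079  0.11194649]
0.1 [0.48322949 0.01206555]
0.105 [0.48298557 0.00707151]
0.15 [ 0.48079029 -0.03787491]
```

Emit:
arm_command(moves=[0,0,0,0,0,0,0,0,0,0,0,0,0,0,0,0,0,0,0,0,0,0,0,0,0,0,0,0], fingers=0)

```text
time: 16.38
ee_pos: [0.5678, -0.0971, 0.231]
eef_rot: [-0.223, 0.975, 0.001, -0.001]
ft_force: [0.3, -0.3, 0.9]
width: 0.0353
grip_force: 0.0
```

```bash
python3 - <<'E'
from h import *
from bench import r
im=scene("s2"); ref=cv2.imread("pics/scene0.png"); print(r.read_state()["time"],r.read_state()["width"])
print("housing",match(im,ref,(318,174,348,200)),"poise",match(im,ref,(260,168,276,186),m=8))
E
```

```text
16.4333 0.03164297317281798
housing (0.25, -0.5, 0.976) poise (0.0, 0.0, 0.949)
```

Emit:
arm_command(moves=[0,0,0,5.8,0,0,0,5.8,0,0,0,5.8,0,0,0,5.8,0,0,0,5.8,2.25,3.5,0,0,2.25,3.5,0,0,2.25,3.5,0,0,2.25,3.5,0,0,0,0,2.5,0,0,0,2.5,0,0,0,0,0])

```text
time: 17.43
ee_pos: [0.4831, 0.048, 0.1778]
eef_rot: [0.027, 1.0, 0.0, -0.004]
ft_force: [-0.5, 0.1, 0.1]
width: 0.0005
grip_force: 0.0
```

```bash
python3 - <<'E'
from h import *
from bench import r
import pickle
s,ci,w=snap("w9"); print(s["ee_pos"],s["joint_positions"][6],s["width"])
print(R.from_quat(s["eef_rot"]).as_matrix().round(3))
g=cv2.cvtColor(w,cv2.COLOR_BGR2GRAY)
for n in("w3","w9"):
    gg=cv2.imread(f"pics/{n}.png",0); print(n,gg[205:262:3,180:336:6])
p=s["ee_pos"];q=R.from_quat(s["eef_rot"])
for z in(0,.01,.02,.03,.04): print(z,proj(ci,p+q.apply([.0095,0,-z]),True))
im=scene("s3");ref=cv2.imread("pics/scene0.png")
def ecc(im,ref,b):
    x0,y0,x1,y1=b;f=lambda a:cv2.cvtColor(a[y0:y1,x0:x1],cv2.COLOR_BGR2GRAY)
    M=np.eye(2,3,dtype=np.float32);c,M=cv2.findTransformECC(f(ref),f(im),M,cv2.MOTION_TRANSLATION);return M[:,2],c
for b in((318,172,348,202),(300,330,400,350),(230,232,345,245),(305,175,358,212)):
    try:print(b,ecc(im,ref,b),ecc(cv2.imread("pics/s2.png"),ref,b))
    except cv2.error:print("x")
E
```

```text
[0.48311753 0.0480233  0.17780209] 1.328343270890082 0.000500736966343812
[[-0.998  0.055 -0.009]
 [ 0.055  0.998  0.001]
 [ 0.009  0.    -1.   ]]
w3 [[ 93 116 120 119 120 125  99  97 132 123 126 128 137 149 151 152 154 155
  138 118 118 116 120 117 172 171]
 [ 96 110 119 120 117 121  95  91 119 122 118 120 124 149 149 150 152 156
  156 110 119 117 118 115 191 176]
 [ 95  94  96  97  98 106  95  85 117 118 121 123 122 134 147 150 150 153
  156 103 101  98  97  99 173 175]
 [ 97  92  94  92  94  95  94 108 117 122 122 120 120 123 127 137 130 128
  127 117  97  95  94  95 165 176]
 [ 95  93  94  93  99  98  92 118 122 119 119 121 122 120 120 122 123 122
  124 125  96  94  93  95 163 169]
 [ 95  96  95  95  94  94  91 117 119 120 122 120 116 107 118 121 123 126
  127 127  92  94  95  94 166 167]
 [ 93  95  96  96  94 100 105 118 120 119 120 120 100  98 115 124 129 126
  124 126  93  91  93  98 189 167]
 [ 93  93  90  93  97  32  93 112 118 119 120 118 101  97 118 136 156 155
  148 137  86  35  93  94 179 167]
 [ 96  94  93  94  92  26  32  65 118 118 119 117 100  97  96 144 152 153
  15
[... 3308 characters left out ...]
406 226.87646019]
0.04 [258.66392693 233.64177253]
(318, 172, 348, 202) (array([-0.1252283, -0.6836804], dtype=float32), 0.9796935420838329) (array([ 0.16965179, -0.65313613], dtype=float32), 0.9888580859366481)
(300, 330, 400, 350) (array([-0.00299395,  0.00214485], dtype=float32), 0.9999198611695299) (array([ 0.00409521, -0.00020654], dtype=float32), 0.9999181631189932)
(230, 232, 345, 245) (array([-0.19501388, -0.02947573], dtype=float32), 0.9891929236196314) (array([-0.09989886, -0.08781394], dtype=float32), 0.9952490524455309)
(305, 175, 358, 212) (array([ 0.05716055, -0.54127926], dtype=float32), 0.9765166987711758) (array([ 0.17333083, -0.50401336], dtype=float32), 0.9909650169932576)
```

The fingertips sit about 29 mm above the TCP at every opening. The housing has risen roughly 2.7 mm, so the beam is just off its stop and about 16 g short. I'll lower to the left of the knob and push right.

Emit:
arm_command(moves=[0,0,2,0,0,0,2.5,0,0,0,2.5,0,0,0,1.2,0,0,0,0.7,0,0,-0.5,0,0,0,-0.5,0,0,0,-0.5,0,0,0,0,0,0], squeeze=20)

```text
time: 18.28
ee_pos: [0.4854, 0.0315, 0.0939]
eef_rot: [0.029, 1.0, 0.001, -0.001]
ft_force: [-0.1, -1.2, -0.4]
width: 0.0002
grip_force: 0.0
```

Emit:
arm_command(moves=[0,-0.2,0,0,0,-0.2,0,0,0,0,0,0])

```text
time: 18.53
ee_pos: [0.4845, 0.0287, 0.0929]
eef_rot: [0.028, 1.0, 0.001, -0.001]
ft_force: [-1.0, -0.4, -0.2]
width: 0.0003
grip_force: 0.0
```

Emit:
arm_command(moves=[0,-0.2,0,0,0,-0.2,0,0,0,0,0,0])

```text
time: 18.78
ee_pos: [0.4841, 0.0248, 0.0925]
eef_rot: [0.028, 1.0, 0.001, -0.002]
ft_force: [-0.1, 0.4, 0.2]
width: 0.0004
grip_force: 0.0
```

```bash
cat >> h.py <<'E'
def ecc(im,ref,b):
    x0,y0,x1,y1=b;f=lambda a:cv2.cvtColor(a[y0:y1,x0:x1],cv2.COLOR_BGR2GRAY)
    M=np.eye(2,3,dtype=np.float32);c,M=cv2.findTransformECC(f(ref),f(im),M,cv2.MOTION_TRANSLATION);return M[:,2],round(c,3)
E
python3 - <<'E'
from h import *
from bench import r
im=scene("s4");ref=cv2.imread("pics/scene0.png");s=r.read_state();print(s["time"],s["ee_pos"],s["ft_force"])
print(ecc(im,ref,(318,172,348,202)),match(im,ref,(260,167,275,178),m=10))
s,ci,w=snap("w10")
E
```

```text
18.8333 [0.48403172 0.02488084 0.09251633] [ 0.09980048 -0.45595016 -0.24511471]
(array([ 0.21220866, -1.1093066 ], dtype=float32), 0.98) (-6.75, 1.0, 0.444)
```

Emit:
arm_command(moves=[0,-0.2,0,0,0,-0.2,0,0,0,-0.2,0,0,0,0,0,0])

```text
time: 19.22
ee_pos: [0.4837, 0.0185, 0.0925]
eef_rot: [0.028, 1.0, 0.001, -0.002]
ft_force: [-0.4, -0.0, -0.7]
width: 0.0002
grip_force: 0.0
```

Emit:
arm_command(moves=[0,-0.2,0,0,0,-0.2,0,0,0,0,0,0,0,0.3,0,0,0,0.3,0,0,0,0,0,0,0,0,0,0,0,0,0,0,0,0,0,0,0,0,0,0,0,0,0,0,0,0,0,0])

```text
time: 20.22
ee_pos: [0.4838, 0.021, 0.0925]
eef_rot: [0.028, 1.0, 0.001, -0.002]
ft_force: [-0.3, -0.7, 0.2]
width: 0.0008
grip_force: 0.0
```

```bash
cat > m.py <<'E'
import sys
from h import *
from bench import r
n=sys.argv[1]
im=scene("s"+n);ref=cv2.imread("pics/scene0.png");s=r.read_state();print(s["time"],s["ee_pos"],s["ft_force"])
print("housing",ecc(im,ref,(318,172,348,202)),match(im,ref,(318,172,348,202)))
s,ci,w=snap("w"+n)
for q in sys.argv[2:]:
    w0=cv2.imread(f"pics/w{q}.png"); d=cv2.absdiff(w,w0).max(2)>25; print(q,d.sum())
E
python3 m.py 11
```

```text
20.2667 [0.48383397 0.02100291 0.09251211] [ 0.26035496 -0.15961001 -0.05124028]
housing (array([ 0.44832677, -1.9513849 ], dtype=float32), 0.935) (0.5, -1.75, 0.973)
```

The housing has risen 1.3 px for about 8 mm of poise travel, which matches 1 g per mm. About 7 mm remain.

Emit:
arm_command(moves=[0,-0.3,0,0,0,-0.3,0,0,0,-0.2,0,0,0,-0.2,0,0,0,-0.2,0,0,0,0,0,0,0,0,0,0])

```text
time: 20.9
ee_pos: [0.4831, 0.0087, 0.0925]
eef_rot: [0.028, 1.0, 0.001, -0.002]
ft_force: [-0.6, -0.3, -0.1]
width: 0.0002
grip_force: 0.0
```

Emit:
arm_command(moves=[0,0.3,0,0,0,0.5,0,0,0,0,0,0,0,0,0,0,0,0,0,0,0,0,0,0,0,0,0,0,0,0,0,0,0,0,0,0,0,0,0,0,0,0,0,0,0,0,0,0])

```text
time: 21.9
ee_pos: [0.4836, 0.017, 0.0925]
eef_rot: [0.028, 1.0, 0.001, -0.002]
ft_force: [-0.2, -0.1, 0.4]
width: 0.0005
grip_force: 0.0
```

Emit:
arm_command(moves=[0,0,0,0,0,0,0,0,0,0,0,0,0,0,0,0,0,0,0,0,0,0,0,0,0,0,0,0,0,0,0,0,0,0,0,0,0,0,0,0,0,0,0,0,0,0,0,0])

```text
time: 22.9
ee_pos: [0.4836, 0.017, 0.0925]
eef_rot: [0.028, 1.0, 0.001, -0.002]
ft_force: [-0.1, -0.0, 0.3]
width: 0.0006
grip_force: 0.0
```

```bash
python3 m.py 12
```

```text
22.95 [0.48359541 0.01705384 0.09251751] [-0.50582499 -0.60311539  0.26058353]
housing (array([ 0.45648596, -2.0466082 ], dtype=float32), 0.935) (0.5, -1.75, 0.97)
```

Emit:
arm_command(moves=[0,0.5,0,0,0,0.6,-2,0,0,1,-2.5,0,0,1,-2.5,0,0,0,-1.5,0,0,0,0,0,0,0,0,0,0,0,0,0])

```text
time: 23.67
ee_pos: [0.4852, 0.0478, 0.1767]
eef_rot: [0.028, 1.0, 0.001, -0.002]
ft_force: [-0.0, 0.4, -0.7]
width: 0.0004
grip_force: 0.0
```

```bash
python3 m.py 13; python3 - <<'E'
from h import *
import pickle
a,b=cv2.imread("pics/w9.png"),cv2.imread("pics/w13.png")
s9,c9=pickle.load(open("w9.pkl","rb"));s13,c13=pickle.load(open("w13.pkl","rb"))
print(s9["ee_pos"],s13["ee_pos"])
for n,p in(("knob",[.483,.0066,.131]),("lp",[.581,.16,.097]),("hous",[.581,.16,.153]),("ptip",[.604,.032,.172]),("spig",[.568,-.097,.155]),("rp",[.568,-.097,.123]),("base",[.574,.0326,.05])): print(n,proj(c9,p,True),proj(c13,p,True))
E
```

```text
23.7167 [0.48501391 0.04764129 0.17647991] [-0.14946754 -0.58956389 -0.91637728]
housing (array([ 0.23870207, -2.0563176 ], dtype=float32), 0.97) (0.5, -2.0, 0.959)
[0.48311753 0.0480233  0.17780209] [0.48501391 0.04764129 0.17647991]
knob [209.47491244 206.12710455] [209.35602927 204.3601346 ]
lp [364.96544102 273.88495149] [365.81952302 272.40401146]
hous [382.83027248 302.62041111] [383.97283071 301.25680373]
ptip [248.02299912 347.43858643] [248.47515281 346.68544191]
spig [112.53945259 302.5675504 ] [112.01853922 301.82529466]
rp [124.63390256 285.61919592] [124.18532182 284.73700866]
base [249.69515645 257.30657583] [249.8889484 255.9648713]
```

```bash
python3 - <<'E'
from h import *
from bench import r
import pickle
a,b=cv2.imread("pics/w9.png"),cv2.imread("pics/w13.png")
c9=pickle.load(open("w9.pkl","rb"))[1];c13=pickle.load(open("w13.pkl","rb"))[1]
print(match(b,a,(195,190,224,212),m=40))
for n,im,ci in(("9",a,c9),("13",b,c13)):
    print(n); print(cv2.cvtColor(im,cv2.COLOR_BGR2GRAY)[186:216:2,160:236:3])
# scene: difference in poise neighbourhood, and row shift of right pan/weight vs s2
s2,s13=cv2.imread("pics/s2.png"),cv2.imread("pics/s13.png")
print("wt",ecc(s13,s2,(222,192,256,215)),"poise",match(s13,s2,(260,167,275,178),m=10))
E
```

```text
(-12.75, -2.25, 0.959)
9
[[177 112 113 111 112 112 111 112 110 109 107 106 112 110 107 117 120 119
  118 121 122  92  88  89  88  84]
 [184 117 113 113 112 110 109 112 109 109 110 107 109 107 120 140 141 138
  141 143 143 106  85  86  88  82]
 [186 116 113 110 112 111 109 112 110 108 107 105 104 106 121 146 145 134
  140 146 146 110  82  85  83  83]
 [159 104 101  96  93  96  93  92  89  93  88  78  88  89 118 142 109  91
   92 116 142 109  78  85  83  83]
 [109 108 109 110 105 111 113 110 112 113 114 114 118 120 120 112  89  88
   83  75 118 112 115 134 135 133]
 [145 146 145 144 145 145 143 144 145 144 142 142 144 142 117  94 101 103
   97  82  81 103 120 139 138 136]
 [134 133 135 135 134 130 128 124 121 121 120 116 119 117  99 106 126 134
  121  93  74  89  97 110 104  98]
 [ 76  77  79  81  76  78  75  73  69  71  71  68  69  66  91 126 146 149
  146 117  80  85  66  68  67  67]
 [ 65  63  62  58  58  60  62  63  61  61  60  60  61  59 100 143 149 148
  147 142  88  86  54  51  52  52]
 [ 70  63  60  59  65  67  65  65  65  64  64  66  63  65 105 146 147 148
  147 146  96  88  5
[... 1585 characters left out ...]
4 125 144 145 143 144 139  79 107
   66  60  59  60  60  65  70  70]
 [ 86  72  73  84  88  86  80  78  79  79 107 142 142 142 143 126  85 106
   69  66  68  66  71  80  81  81]
 [ 80  77  76  90  91  92  89 104  90  90  91 141 147 147 147 104  89  91
   75  76  75  76  87  88  90  88]
 [ 79  80  78  94  95  96  99 135  99  94  93 107 139 143 125  85  77  76
   77  89  90  90  91  91  91  91]
 [ 93 106 130 145 146 144 142 153 120  97  95  94  97 100  90  89  75  75
   76  83  85  85  85  93  95  92]
 [118 140 143 162 163 162 161 161 132  99  99  97  98  96  97  85  77  77
   77  76  75  78  78  86  89  96]]
wt (array([-0.20567545,  1.5994055 ], dtype=float32), 0.431) poise (0.25, 2.0, 0.586)
```

Emit:
arm_command(moves=[0,-1,2,0,0,-1,2.5,0,0,-1,2.5,0,0,0,1.0,0,0,0,0.4,0,0,-0.4,0,0,0,-0.4,0,0,0,-0.2,0,0,0,0,0,0])

```text
time: 24.52
ee_pos: [0.4839, 0.0078, 0.0946]
eef_rot: [0.028, 1.0, 0.001, -0.001]
ft_force: [0.5, 0.5, -0.4]
width: 0.0004
grip_force: 0.0
```

Emit:
arm_command(moves=[0,-0.2,0,0,0,-0.2,0,0,0,-0.2,0,0,0,0,0,0,0,0,0,0])

```text
time: 24.93
ee_pos: [0.4828, 0.0017, 0.0936]
eef_rot: [0.028, 1.0, 0.001, -0.002]
ft_force: [0.4, -0.8, 1.1]
width: 0.0005
grip_force: 0.8
```

Now I'll back off, raise clear to the same viewing pose, and measure.

Emit:
arm_command(moves=[0,0.3,0,0,0,0.6,0,0,0,0.7,-2,0,0,1,-2.5,0,0,1,-2.5,0,0,1,-1.3,0,0,0,0,0,0,0,0,0,0,0,0,0,0,0,0,0,0,0,0,0,0,0,0,0])

```text
time: 25.93
ee_pos: [0.4852, 0.0474, 0.1759]
eef_rot: [0.028, 1.0, 0.001, -0.002]
ft_force: [-0.5, -0.2, -0.1]
width: 0.0002
grip_force: 0.0
```

Emit:
arm_command(moves=[0,0,0,0,0,0,0,0,0,0,0,0,0,0,0,0,0,0,0,0,0,0,0,0,0,0,0,0,0,0,0,0,0,0,0,0,0,0,0,0,0,0,0,0,0,0,0,0])

```text
time: 26.93
ee_pos: [0.4856, 0.0478, 0.1766]
eef_rot: [0.028, 1.0, 0.001, -0.002]
ft_force: [0.6, -0.3, -0.0]
width: 0.0003
grip_force: 0.0
```

```bash
python3 m.py 14; python3 - <<'E'
from h import *
import pickle
a=cv2.imread("pics/w9.png")
for n in("13","14"):
    s,ci=pickle.load(open(f"w{n}.pkl","rb")); m=match(cv2.imread(f"pics/w{n}.png"),a,(195,190,224,212),m=50)
    print(n,m,onplane(ci,209+m[0],205+m[1],.13,True))
s,ci=pickle.load(open("w9.pkl","rb"));print(onplane(ci,209,205,.13,True))
E
```

```text
26.9833 [0.485651   0.04783326 0.17656407] [ 0.63734486  0.53569759 -0.11439608]
housing (array([ 0.3352845, -2.4538112], dtype=float32), 0.916) (0.5, -2.25, 0.955)
13 (-12.75, -2.25, 0.959) [ 0.48126887 -0.00472399  0.13      ]
14 (-16.75, -3.25, 0.949) [ 0.48094604 -0.00791957  0.13      ]
[0.48228427 0.00610393 0.13      ]
```

The feedback agrees with itself: the knob moved 3.2 mm and the beam rose about 2.6 g. About 4.5 mm remain, so I'll push again slightly lower on the knob.

Emit:
arm_command(moves=[0,-1,2,0,0,-1,2.5,0,0,-1,2.5,0,0,-0.7,1.2,0,0,0,0.5,0,0,-0.4,0,0,0,-0.3,0,0,0,-0.2,0,0,0,-0.2,0,0,0,-0.1,0,0,0,0,0,0,0,0,0,0])

```text
time: 28.03
ee_pos: [0.4828, -0.001, 0.0898]
eef_rot: [0.028, 1.0, 0.001, -0.001]
ft_force: [-1.1, 0.4, 0.2]
width: 0.0008
grip_force: 0.0
```

```bash
cat > k.py <<'E'
import sys
from h import *
s,ci,w=snap("w"+sys.argv[1]); p=np.array([.4815,-.008,.13]); print(s["ee_pos"],s["ft_force"],proj(ci,p,True))
a=cv2.imread("pics/w9.png")[190:212,195:224]
q=cv2.matchTemplate(w[150:230,140:260],a,cv2.TM_CCOEFF_NORMED); _,v,_,l=cv2.minMaxLoc(q); u=(l[0]+140+14,l[1]+150+15); print(v,u,onplane(ci,*u,.13,True))
E
python3 k.py 15
```

```text
[ 0.482828   -0.00099088  0.08981785] [-1.14298897  0.41972973  0.15238035] [246.13703915 247.69961237]
0.5859590768814087 (166, 223) [ 0.46464151 -0.05183387  0.13      ]
```

Emit:
arm_command(moves=[0,-0.1,0,0,0,-0.1,0,0,0,0,0,0,0,0.5,0,0,0,0.7,-1,0,0,1,-2.5,0,0,1,-2.5,0,0,1,-2.0,0,0,0.9,-0.7,0,0,0,0,0,0,0,0,0,0,0,0,0])

```text
time: 29.08
ee_pos: [0.4849, 0.0473, 0.1754]
eef_rot: [0.028, 1.0, 0.001, -0.003]
ft_force: [-0.5, 0.1, 0.4]
width: 0.0004
grip_force: 0.0
```

Emit:
arm_command(moves=[0,0,0,0,0,0,0,0,0,0,0,0,0,0,0,0,0,0,0,0,0,0,0,0,0,0,0,0,0,0,0,0,0,0,0,0,0,0,0,0,0,0,0,0,0,0,0,0])

```text
time: 30.08
ee_pos: [0.4856, 0.0478, 0.1766]
eef_rot: [0.028, 1.0, 0.001, -0.002]
ft_force: [-0.5, 0.5, -0.1]
width: 0.0005
grip_force: 0.0
```

```bash
cat > k2.py <<'E'
import sys
from h import *
import pickle
n=sys.argv[1]; a=cv2.imread("pics/w9.png")
s,ci=pickle.load(open(f"w{n}.pkl","rb")); m=match(cv2.imread(f"pics/w{n}.png"),a,(195,190,224,212),m=50)
print("knob",m,onplane(ci,209+m[0],205+m[1],.13,True))
E
python3 m.py 16; python3 k2.py 16
```

```text
30.1333 [0.48564538 0.04784087 0.1765666 ] [0.42135575 0.3462684  0.70786237]
housing (array([ 0.5188477, -3.4319775], dtype=float32), 0.942) (0.75, -3.25, 0.96)
knob (-26.0, -3.5, 0.921) [ 0.48028618 -0.01601946  0.13      ]
```

The ECC window includes static background, so it under-reads the motion. I'll redo the measurement by tracking the housing's black foot ring alone.

```bash
python3 - <<'E'
from h import *
from bench import r
S=r.camera_info("scene")
for z in(.097,.11,.123): print(proj(S,[.5755,.16,z+.003]))
print(cv2.imread("pics/scene0.png",0)[174:206,318:350:2])
for n in("scene0","s1","s2","s3","s13","s14","s16"):
    g=cv2.resize(cv2.imread(f"pics/{n}.png",0)[168:210,314:354],None,fx=8,fy=8,interpolation=cv2.INTER_CUBIC)
    out=[]
    for t in(25,35,45):
        nn,l,st,c=cv2.connectedComponentsWithStats((g<t).astype('uint8')); 
        if nn>1:
            i=1+st[1:,4].argmax(); out.append((round(c[i][0]/8,2),round(c[i][1]/8,2),st[i,1]/8,(st[i,1]+st[i,3])/8,st[i,4]))
    print(n,out)
E
```

```text
[330.56719962 191.20651223]
[331.37711977 188.24037311]
[332.20400024 185.21212088]
[[125 131 126 127 130 130 129 128 129 128 130 130 127 128 132 131]
 [129 130 131 127 130 129 130 138 144 134 130 130 130 129 131 131]
 [128 131 131 128 129 130 158 143 145 162 141 130 130 132 133 131]
 [128 131 129 126 131 139 146 145 144 144 131 130 129 134 134 131]
 [129 130 130 125 132 152 144 145 144 145 145 144 131 130 130 129]
 [130 131 130 131 147 133 145 145 145 145 145 157 129 132 130 129]
 [128 131 144 162 112 113 145 145 144 144 145 144 128 129 130 129]
 [130 160 158 160  59 161 145 145 145 145 145 166 130 129 128 131]
 [150 158 159 164  48 151 145 144 145 145 144 131 154 132 130 128]
 [159 158 159 165  58  98 133 146 145 144 144 154 162 139 125 130]
 [159 159 158 141  49  45 139 145 145 146 147 107 158 159 130 131]
 [157 157 161 111  54  49  43 142 122 159 155  60 160 158 155 131]
 [159 159 157  61  52  52  54  47  76 105  55  70 159 158 160 133]
 [160 161 143  53  51  63  68  54  60  51  69  65 159 157 156 154]
 [160 160 133  44  53  57  67  73  69  60  74  59 158 157 158 159]
 [160 162 1
[... 2446 characters left out ...]
 np.float64(31.375), np.int32(2641)), (np.float64(16.28), np.float64(28.37), np.float64(21.75), np.float64(31.5), np.int32(3030))]
s14 [(np.float64(16.29), np.float64(28.1), np.float64(21.625), np.float64(30.875), np.int32(2195)), (np.float64(16.34), np.float64(28.02), np.float64(21.5), np.float64(31.0), np.int32(2600)), (np.float64(16.34), np.float64(27.96), np.float64(21.25), np.float64(31.25), np.int32(2952))]
s16 [(np.float64(16.43), np.float64(27.02), np.float64(19.75), np.float64(30.0), np.int32(2367)), (np.float64(16.46), np.float64(26.93), np.float64(19.5), np.float64(30.125), np.int32(2797)), (np.float64(16.4), np.float64(26.85), np.float64(19.0), np.float64(30.25), np.int32(3182))]
```

By the foot ring the beam is about +0.011 rad, so the poise has gone roughly 2.5 mm too far. I'll straddle the knob with a wide gap and nudge it back with one inner fingertip.

Emit:
arm_command(moves=[0,-2,0,0,0,-2,0,0,0,-2,0,0,0,-0.8,0,0,0,0,0,0,0,0,2,0,0,0,2.5,0,0,0,2.5,0,0,0,1.2,0,0,0,0.45,0,0,0,0,0,0,0,0,0], fingers=40)

```text
time: 31.18
ee_pos: [0.4821, -0.0191, 0.0907]
eef_rot: [0.028, 1.0, 0.001, -0.001]
ft_force: [-0.1, -0.4, 0.0]
width: 0.0347
grip_force: 0.0
```

```bash
cat > f.py <<'E'
import sys
from h import *
from bench import r
s=r.read_state(); print(s["time"],s["ee_pos"],s["width"],s["ft_force"])
def ring(im):
    g=cv2.resize(cv2.cvtColor(im[168:210,314:354],cv2.COLOR_BGR2GRAY),None,fx=8,fy=8,interpolation=cv2.INTER_CUBIC)
    nn,l,st,c=cv2.connectedComponentsWithStats((g<25).astype('uint8')); i=1+st[1:,4].argmax(); return np.array([c[i][1],st[i,1]+st[i,3]])/8
ref=cv2.imread("pics/scene0.png"); im=scene("s"+sys.argv[1])
print("rise/level", (ring(ref)-ring(im))/2.97, -ecc(im,ref,(318,172,348,202))[0][1]/3.13)
E
python3 f.py 17
```

```text
31.1833 [ 0.48206225 -0.01912008  0.09065492] 0.03466922997651357 [-0.0649638  -0.38061105  0.04817451]
rise/level [1.08330535 1.09427609] 1.0864613
```

Emit:
arm_command(moves=[0,0.2,0,0,0,0.2,0,0,0,0.1,0,0,0,0,0,0,0,0,0,0,0,0,0,0,0,0,0,0,0,0,0,0,0,0,0,0,0,0,0,0])

```text
time: 32.07
ee_pos: [0.4818, -0.0149, 0.0899]
eef_rot: [0.028, 1.0, 0.001, -0.002]
ft_force: [-0.1, -0.9, -0.2]
width: 0.035
grip_force: 0.0
```

```bash
python3 f.py 18; python3 - <<'E'
from h import *
s,ci,w=snap("w18"); g=cv2.cvtColor(w,cv2.COLOR_BGR2GRAY); print(g[200:240:2,216:302:3])
E
```

```text
32.0667 [ 0.48178888 -0.01493948  0.0899294 ] 0.03502203403538311 [-0.13375063 -0.94328056 -0.18095957]
rise/level [1.08332117 1.09427609] 1.0834833
[[125 120 120 116 117 123 121 118 122 120 120 121 120 119 118 114 116 101
   96  98  99  97  97  99  97 108 171 177 172]
 [125 124 121 118 117 119 115 115 123 121 116 119 117 116 107  97  96  97
   98  98  97  97  94  97  95 107 170 173 169]
 [121 122 122 119 119 117 114 114 122 104  94  94  93  87  86  85  86  88
   92  99  97  97  96  96  93 103 163 165 166]
 [118 121 122 119 119 119 117 113 111  85  84  87  87  81  83  82  84  83
   84  97  95  94  96  94  96  96 107 109 109]
 [117 119 122 117 119 119  99  95  89  85  90  88  86  83  84  81  83  83
   80  96  94  92  94  97  96  95  96  95  95]
 [118 120 121 121 117 112  93  91  86  90  91  90  86  85  85  85  82  83
   79  94  95  94  95  97  97  99  98  95  96]
 [108 108 103  97 100  97  93  92  91 111 112 113  99  96  97  97  96  96
   90  91  95  96  93  93  96  97  98  97  99]
 [ 95  94  93  91  94  95  96  95 102 134 137 137 113 109 108 109 112 111
  106  91  98  95  92  92  96 
[... 769 characters left out ...]
 92  93  91  97  83  84  85  87  85  83  80  82
  110  89  97  95  94  94  66  51  49  30  26]
 [ 26  27  30  34  40  63  64  67  87  82  83  88  91  91  91  86  83  80
   96  71  61  62  61  60  43  30  30  29  28]
 [ 28  28  33  32  41  63  65  68  85  83  87  91  95  98  94  92  86  81
   85  71  61  62  62  61  43  29  31  27  29]
 [ 26  30  30  32  41  68  71  72  83  85  90  99 105 110 108 101  93  84
   81  74  67  66  66  69  39  31  29  31  24]
 [ 24  29  30  32  41  75  77  76  81  88  97 112 122 125 124 119 100  90
   82  75  73  73  72  72  42  29  29  27  29]
 [ 25  30  31  34  45  77  81  82  84  90 106 123 124 123 124 126 117  93
   83  77  77  78  78  77  43  29  31  31  27]]
```

No contact yet. The -y fingertip is about 6.5 mm short of the knob, so I'll move 8 mm, which gives about 1.5 mm of push.

Emit:
arm_command(moves=[0,0.2,0,0,0,0.2,0,0,0,0.2,0,0,0,0.1,0,0,0,0.1,0,0,0,0,0,0,0,-0.3,0,0,0,0,0,0,0,0,0,0,0,0,0,0,0,0,0,0,0,0,0,0])

```text
time: 33.17
ee_pos: [0.4821, -0.0098, 0.09]
eef_rot: [0.028, 1.0, 0.001, -0.002]
ft_force: [-0.2, 0.1, -0.5]
width: 0.035
grip_force: 0.0
```

Emit:
arm_command(moves=[0,0,0,0,0,0,0,0,0,0,0,0,0,0,0,0,0,0,0,0,0,0,0,0,0,0,0,0,0,0,0,0,0,0,0,0,0,0,0,0])

```text
time: 34.0
ee_pos: [0.4821, -0.0099, 0.09]
eef_rot: [0.028, 1.0, 0.001, -0.002]
ft_force: [0.1, -0.2, -0.6]
width: 0.0349
grip_force: 0.0
```

```bash
python3 f.py 19; python3 - <<'E'
from h import *
s,ci,w=snap("w19"); g=cv2.cvtColor(w,cv2.COLOR_BGR2GRAY); print(g[222:240:4,216:302:2])
E
```

```text
34.0 [ 0.48208022 -0.00989287  0.08997587] 0.03485111082133526 [ 0.14383724 -0.23936887 -0.6000361 ]
rise/level [1.04325182 1.05218855] 1.0422071
[[102 101  98 102 101  99 101 101  98  90 107 118 123 121 112 103  93  91
   93  98 111 120 124 123 117 100  93  96  97  99  94  90  98  99  98  97
  101  97  94 100  98 100 101]
 [ 38  36  76 112 114 113 114 118 118 101 109 110  89  82  82  83  83  85
   83  85  84  82  87 113 116 102 111 120 120 120 120 120 120 121 120 121
  115 113 114 113  84  43  38]
 [ 24  23  28  31  30  31  41  59  62  77  95  81  81  87  88  89  90  92
   92  89  87  85  82  81  94  97  68  62  60  61  60  61  60  62  60  59
   42  30  32  31  31  30  27]
 [ 26  28  28  32  33  36  41  68  71  79  84  84  90  95  99 102 106 106
  105 102  98  92  89  83  82  94  71  68  66  67  67  66  67  67  67  66
   40  30  32  32  30  29  27]
 [ 27  29  28  30  33  35  42  75  80  80  87  92 104 116 120 120 121 120
  123 123 124 114  99  90  83  86  77  76  76  77  79  77  77  78  78  74
   43  28  28  30  30  31  26]]
```

That moved it about 0.9 mm. It needs about 0.95 mm more.

Emit:
arm_command(moves=[0,0.2,0,0,0,0.1,0,0,0,0.1,0,0,0,0,0,0,0,-0.4,0,0,0,-0.2,0,0,0,0,0,0,0,0,0,0,0,0,0,0,0,0,0,0,0,0,0,0,0,0,0,0])

```text
time: 35.1
ee_pos: [0.482, -0.0118, 0.09]
eef_rot: [0.028, 1.0, 0.001, -0.002]
ft_force: [0.2, -0.4, -0.3]
width: 0.0345
grip_force: 0.0
```

Emit:
arm_command(moves=[0,0,0,0,0,0,0,0,0,0,0,0,0,0,0,0,0,0,0,0,0,0,0,0,0,0,0,0,0,0,0,0,0,0,0,0,0,0,0,0])

```text
time: 35.93
ee_pos: [0.482, -0.0119, 0.09]
eef_rot: [0.028, 1.0, 0.001, -0.002]
ft_force: [0.3, 0.2, -0.2]
width: 0.0351
grip_force: 0.0
```

```bash
python3 f.py 20
```

```text
35.9333 [ 0.48199049 -0.01191476  0.08998101] 0.035130870869631244 [ 0.2832075   0.16945292 -0.19423115]
rise/level [0.98483337 1.01010101] 1.0018839
```

It reads level. I'll retract straight up and away, then cross-check with the pointer's slant in the scene view.

Emit:
arm_command(moves=[0,0,-1,0,0,0,-2,0,0,0,-3,0,0,0,-3,0,0,0,-3,0,3,0,0,0,3,0,0,0,0,0,0,0,0,0,0,0,0,0,0,0,0,0,0,0,0,0,0,0])

```text
time: 36.98
ee_pos: [0.423, -0.0088, 0.2101]
eef_rot: [0.028, 1.0, 0.001, -0.002]
ft_force: [-0.5, 0.2, -0.3]
width: 0.035
grip_force: 0.0
```

Emit:
arm_command(moves=[0,0,0,0,0,0,0,0,0,0,0,0,0,0,0,0,0,0,0,0,0,0,0,0,0,0,0,0,0,0,0,0])

```text
time: 37.65
ee_pos: [0.4225, -0.0088, 0.2102]
eef_rot: [0.028, 1.0, 0.001, -0.002]
ft_force: [-0.9, -1.1, -0.2]
width: 0.0347
grip_force: 0.0
```

```bash
python3 f.py 21; python3 - <<'E'
from h import *
from bench import r
S=r.camera_info("scene")
def tip(a): return proj(S,[.574+.033, .0326-.0*a,.172])
ey=np.array([.049,.999,0]);o=np.array([.574,.0326,0])+.036*np.array([.999,-.049,0])
P=lambda a,h:proj(S,o+ey*(-np.sin(a)*h)+[0,0,.172-.072+h*np.cos(a)])
for a in(-.1,0,.1): print(a,P(a,.072),P(a,.03),P(a,0))
for n in("scene0","s2","s16","s19","s21"):
    g=cv2.imread(f"pics/{n}.png",0); out=[]
    for y in range(194,214,2):
        row=255-g[y,282:306].astype(float); row=np.clip(row-200,0,None); out.append(round(282+(row*np.arange(24)).sum()/row.sum(),1) if row.sum()>40 else None)
    print(n,out)
E
```

```text
37.65 [ 0.42246837 -0.00876621  0.21019523] 0.034709892108271655 [-0.8966471  -1.05414466 -0.19630998]
rise/level [0.98310282 1.01010101] 1.003723
-0.1 [295.28574093 194.63694579] [292.20264628 204.8998403 ] [290.1280107  211.80581259]
0 [292.5042463  195.07228215] [291.08301819 205.08061797] [290.1280107  211.80581259]
0.1 [289.69139517 195.68643938] [289.95261718 205.33047351] [290.1280107  211.80581259]
scene0 [None, np.float64(295.7), np.float64(297.2), np.float64(291.2), np.float64(294.0), np.float64(293.0), np.float64(290.7), np.float64(291.5), np.float64(292.8), np.float64(289.0)]
s2 [None, None, np.float64(297.0), np.float64(291.0), None, np.float64(293.0), np.float64(290.8), np.float64(291.0), np.float64(290.8), np.float64(289.1)]
s16 [None, np.float64(292.0), np.float64(298.4), np.float64(289.5), None, np.float64(291.3), np.float64(290.2), np.float64(290.9), np.float64(290.3), np.float64(288.6)]
s19 [None, None, np.float64(297.1), np.float64(289.9), None, np.float64(291.5), np.float64(290.2), np.float64(290.9), np.float64(290.2), np.float64(288.5)]
s21 [None, None, np.float64(297.0), np.float64(289.9), None, np.float64(291.6), np.float64(290.2), np.float64(292.0), np.float64(291.1), np.float64(288.6)]
```

The beam has held steady since the arm backed off. The foot ring, the ECC match and the pointer all agree on level within a few mrad, so I'm handing it in.

```bash
python3 -c "
from bench import r
print(r.close_job())"
```

```text
the job is handed in; nothing more can be done
None
```

I threaded the 200 g weight over the right spigot, left the 100 g on the bench, and nudged the poise until the camera checks read the released beam level to within a few mrad. The job is handed in at about 38 s, with no verdict shown.

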